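# Find the turntable's hidden socket with its pivot pin and press it home

### The arm

A 6-joint arm with a two-finger parallel gripper is mounted at the origin on a cart in front of the work surface, level with it; the furniture and walls round the work are solid. World frame = base frame: x ahead of the robot, y to its left, z up, the work surface at z = 0. Lengths are in m, angles in degrees, forces in N, time in s.
With the tool pointing down it reaches from about 0.4 to 0.825 m from the base axis. Payload 7 kg.
Tool frame: the origin (TCP) lies at the very end of the fingers, on their centre line; the grasp point (between the pads) lies 19 mm behind it (ctrl.grip_depth is the distance from the TCP to the grasp point, in m); z points along the fingers, y is the line along which they close (so a half turn about z gives the same grasp; the last joint's range is limited). The gripper opens to 88 mm and grips with 3 to 60 N. Pads are 19 mm wide; open, the fingers measure 130 mm over their backs; the gripper's body (78 mm by 193 mm) begins 47 mm behind the grasp point.
Start: joints at [-48.008, 20.546, 0.682, 0, -70.136, -16.507], TCP at [0.29, -0.609, 0.227] pointing down, gripper open.
Joint ranges: [-176.03, 176.03], [-82.01, 121.73], [-58.28, 71.71], [-173.87, 95.51], [-174.79, -0.11], [-173.66, 173.66]. Speed limits (degrees/s): [136.94, 136.94, 172.46, 180, 180, 180].

### API

Orientations are given as [roll, pitch, yaw] about the fixed x, y, z axes, in that order (R = Rz(yaw) Ry(pitch) Rx(roll)).
In Python, from plant import get_obs, eyes, ctrl, spotter gives the robot as it stands.
- The arm moves only by the shell command python3 -m crank 'ROWS'. ROWS is JSON, one flat list of numbers, 7 for each row, row after row: the turn, a rotation vector about the tool's x, y, z in rad, then the shift along the tool's x, y, z in mm, then the opening, from 0 (shut) to 1 (fully open). A call has 1 to 5 rows; each row shifts and turns the commanded pose from where the row before left it, along the tool's axes as they then stand; what a row does not reach is not made up. A row lasts 1/8 s, in which the tool goes at most 62.5 mm and 10.7 degrees, less where a joint would pass 70% of its speed; a pose out of reach is approached as far as the arm can. A call is refused whole if a number of a shift passes 62.5 or a number of a turn 0.188, either way. A call with a gripper value outside its range is refused whole. The fingers move at their own pace and stop on an object; the grip force is fixed at half the most. Time passes only in rows, so rows that do not move let the fingers close. It gives the time, the measured TCP pose, the force, the opening and the grip force at its end, in the units of the state.
- get_obs(): the state, without advancing time (a new reading comes with each control period).
- eyes.snapshot(name): name is "scene" or "top"; returns the picture (400x640x3 uint8, blue, green, red); there is no depth.
- eyes.camera_model(name): a dict with "fx", "fy", "cx", "cy" (pixels), "D" ([k1, k2, p1, p2, k3] as OpenCV has them; the pictures are not rectified), "extrinsics" (4x4, takes a point from camera to world coordinates). Camera axes: x right, y down, z forward; pixel columns grow to the right and rows downward; lengths in m; the calibration is good to about 2 mm. A picture is of the moment at which its call begins. camera_model takes no time and is no camera call.
- ctrl.close_job(): hands the job in; it is judged then, once.
Trained networks look in the newest picture that a camera, given by its name, has taken for a name from the list of things; names that differ only in an ending like _2 or _b are one class to them, and where a whole thing is asked for, a point or a joint stands for the part that bears it (a point fixed in the world has none). Each returns a list of dicts, best first, with "p" (0 to 1); they miss things now and then, are a little off and sometimes report something else, mostly with a low value. They report only what shows in the picture. A call takes as long as a camera call. They do not tell look-alikes from the thing itself.
- spotter.outline_of(camera, target): "region" (400x640 bool, what is visible of it) and "rect" ([left, top, width, height] in pixels, round what is visible of it).
- spotter.place_of(camera, target): "location" ([column, row] in pixels: a listed point, or the origin of a listed thing).
The state is a dict: "clock": time; "joint_pos": joint angles; "qvel": joint speeds; "tau": joint torques, N m; "tool_pos": TCP position; "orientation": TCP orientation; "force": force on the tool from outside, world axes, zero at the start; "moment": the same for the moment, N m; "opening": finger opening in m; "gripper_force": force on a finger pad.
Only numpy, scipy, OpenCV 4.12 (cv2) and the standard library are available. Lean on these libraries where they do the work, as an engineer would, in place of code of your own. Each camera call takes 0.05 s, during which the arm holds its last target. There are 200 camera calls.

### The job

The spice turntable's disc lies a little off its base, so its pivot pin stands on the base instead of in it. Without lifting the disc, slide pin and disc about until the pin drops into the hidden socket, then press the pin fully home so that its head sits on the hub. Keep the coffee capsule on the disc upright, leave the spice jar and the tin beside it alone, and let go.

Things in the scene. Friction and masses are not known exactly. Their poses are not given: they have to be found in the camera images.
- disc: Round wooden turntable disc, 220 mm across, 0.5 to 1 kg, loose on four glides on a fixed round base hidden under it. Origin: middle of its flat top face, 42 mm above the worktop; z up. It slides easily (waxed wood), at most about 15 mm any way from the middle of the base, where its skirt stops it.
- hub (a point): Middle of the top of the disc's hub, 20 mm above the disc's origin. The hub is 40 mm across; a bore 17.4 mm wide goes right through it and the disc (30 mm in all).
- skirt (a point): Middle of the lower edge of the disc's skirt, 38 mm below the disc's origin. The base behind it (180 mm across, top 30 mm above the worktop) is not reported. Its socket, a blind hole 19 mm wide, is in its middle; at the start the disc's middle is 7 to 13 mm from it in an unknown direction, so the bore shows none of it.
- pin: Steel pivot pin, about 0.25 kg, standing in the hub's bore. Origin: middle of the underside of its head (the shoulder); z up. Head round, 40 mm across, 14 mm high; shank 15.6 mm across. Origin 39 mm above the disc's origin at the start, 20 mm when fully home (shoulder on the hub).
- dish (a point): Middle of the floor of the dish in the pin's head, 6 mm above the pin's origin. The dish is 32 mm across inside its rim, which is 8 mm high and 4 mm thick. Closed fingertips fit in and can push or drag the pin, and with it the disc, any way; or the head can be held by its outside.
- tip (a point): Tip of the pin, 51 mm below its origin, tapered over the last 4 mm to 11 mm across; it stands on the base at the start. Within about 4 mm of the socket's middle the pin sinks in by its weight or under a light push, unless pushed hard sideways. It sinks about 9 mm to a stiff bush, which needs a push of about 9 N for the last 10 mm and stays where it is left.
- capsule: Bystander: coffee capsule, 39 mm across and 24 mm high, standing on the disc 80 mm from its middle. Origin: middle of its underside.
- jar: Bystander: spice jar, 45 mm across and 106 mm high, on the worktop left of the disc. Origin: middle of its underside.
- tin: Bystander: flat food tin, 75 mm across and 58 mm high, on the worktop right of the disc. Origin: middle of its underside.
Mind the look-alikes: they are no part of the job. Of the things shaped like the disc, the wooden one is meant.

How it is judged (in metres and radians):
On the way:
1. the pin drops at least 5 mm into the socket (z of pin in the frame of disc below 0.034 m and angle between pin's own z axis and vertical below 0.15 rad), for 0.1 s.
At the end, for the whole second after the job is handed in: The pin is fully home: its shoulder within 2.5 mm of the hub's top, upright within 0.06 rad and in the middle of the disc within 4 mm; the disc lies flat (0.03 rad, its top face 39 to 45 mm above the worktop) and at rest; the capsule still stands upright on it (z of pin in the frame of disc below 0.0225 m and horizontal distance between pin and disc below 0.004 m and angle between pin's own z axis and vertical below 0.06 rad and angle between disc's own z axis and vertical below 0.03 rad and height (world z) of disc between 0.039 and 0.045 m and angle between capsule's own z axis and vertical below 0.2 rad and height (world z) of capsule above 0.037 m and linear speed of each of pin, disc below 0.01 m/s); the robot touches nothing.
It fails at once if the disc is lifted or tipped (more than 6 mm or 0.1 rad) (height (world z) of disc above 0.048 m or angle between disc's own z axis and vertical above 0.1 rad).
It fails at once if a capsule is toppled (angle between capsule's own z axis and vertical above 0.6 rad).
It fails at once if the jar or the tin is moved more than 20 mm (distance of any of jar, tin from where it was at the start of the episode above 0.02 m).
It also fails if it takes over 54 s, if anything falls off the work surface, if the arm or the gripper's body presses on something with over 40 N, if the wrist force passes 120 N, or if a joint passes its speed limit or range.

## Working session

There is one attempt and no reset: what is moved stays moved. The work goes in short steps, Python scripts to look and compute and a shell command to move; the robot and the scene stay as the last step left them, time stands still between calls to the robot, and variables do not carry over. Pictures are saved under pics/ and viewed, at most 10 in all, crops included, and the job is handed in when it is done.

```bash
mkdir -p pics; ls
cat > h.py <<'E'
import numpy as np, cv2
from plant import get_obs, eyes, ctrl, spotter
def ray(cam,px):
    m=eyes.camera_model(cam);K=np.array([[m['fx'],0,m['cx']],[0,m['fy'],m['cy']],[0,0,1]])
    u=cv2.undistortPoints(np.array([[px]],float),K,np.array(m['D'],float))[0,0]
    T=np.array(m['extrinsics']);return T[:3,3],T[:3,:3]@np.array([u[0],u[1],1])
def at_z(cam,px,z):
    o,d=ray(cam,px);return o+d*(z-o[2])/d[2]
E
python3 - <<'E'
from h import *
for c in ('scene','top'):
    im=eyes.snapshot(c);cv2.imwrite(f'pics/{c}0.png',im)
    for n,z in (('disc',.042),('hub',.062),('pin',.081),('dish',.087),('capsule',.042),('jar',0),('tin',0)):
        for r in spotter.place_of(c,n)[:3]:
            print(c,n,round(r['p'],2),np.round(r['location'],1),np.round(at_z(c,r['location'],z),4))
o=get_obs();print(o)
E
```

```text
pics
scene disc 0.89 [286.  215.3] [ 0.4992 -0.0067  0.042 ]
scene hub 0.88 [421.2 135.3] [ 0.384  -0.5551  0.062 ]
scene hub 0.69 [285.8 208.8] [ 0.5033 -0.012   0.062 ]
scene hub 0.6 [285.4 206.4] [ 0.5107 -0.0183  0.062 ]
scene pin 0.31 [286.2 219.8] [0.4606 0.0311 0.081 ]
scene dish 0.68 [288.2 205.2] [ 0.49   -0.0096  0.087 ]
scene capsule 0.49 [312.2 208.7] [ 0.458  -0.0747  0.042 ]
scene jar 0.69 [203.9 321.1] [0.4418 0.3578 0.    ]
scene tin 0.71 [372.2 180.2] [ 0.4181 -0.3256  0.    ]
top disc 0.63 [289.3 183.6] [ 0.4974 -0.0011  0.042 ]
top hub 0.67 [290.8 186.9] [ 0.4836 -0.0075  0.062 ]
top pin 0.46 [287.5 179.4] [0.5058 0.0019 0.081 ]
top dish 0.41 [285.4 179.9] [0.5034 0.0082 0.087 ]
top capsule 0.53 [304.9 197.4] [ 0.4506 -0.0533  0.042 ]
top jar 0.85 [186.3 200.1] [0.4479 0.3561 0.    ]
top jar 0.71 [285.1 179. ] [0.5194 0.0166 0.    ]
top tin 0.9 [385.3 207.6] [ 0.4181 -0.3283  0.    ]
{'clock': 0.8, 'joint_pos': array([-4.80064460e+01,  2.05435418e+01,  6.83035496e-01, -3.37999886e-04,
       -7.01367909e+01, -1.65060178e+01]), 'qvel': array([ 0.00662648, -0.01758278, -0.03224183, -0.04298084,  0.01839937,
        0.02476211]), 'tau': array([ 1.18874159e-04, -5.82274926e+01,  2.93274361e+01,  7.00197771e+00,
        1.24925797e-02, -1.23134868e-05]), 'tool_pos': array([ 0.29043014, -0.60930162,  0.22660021]), 'orientation': array([-1.79997499e+02,  1.07268520e-03, -1.54512579e+02]), 'force': array([ 1.13969335,  0.26302352, -0.64117039]), 'moment': array([ 0.01417992, -0.02712436,  0.02229118]), 'gripper_force': 0.0, 'opening': 0.08744154520914095}
```

Run:
```python
import cv2
a=cv2.imread('pics/top0.png')[120:260,160:460];b=cv2.imread('pics/scene0.png')[100:360,150:480]
cv2.imwrite('pics/a.png',cv2.resize(a,(780,364),interpolation=2))
cv2.imwrite('pics/b.png',cv2.resize(b,(742,585),interpolation=2))
```

```text
(no output)
```

View pics/a.png

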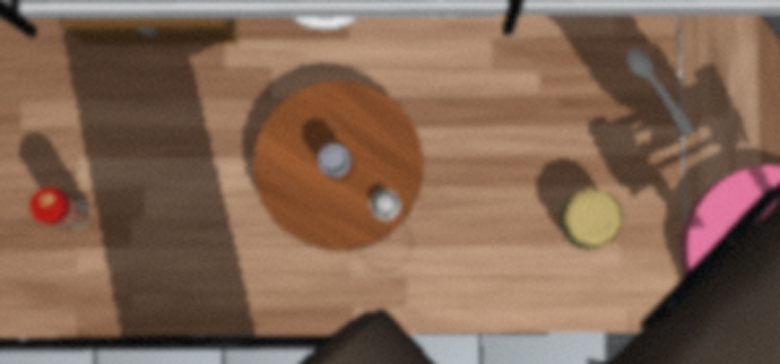

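View pics/b.png

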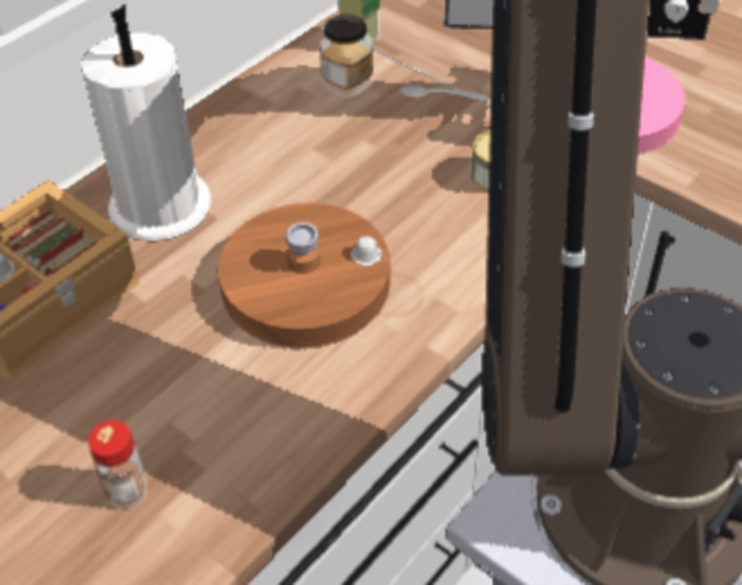

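View pics/top0.png

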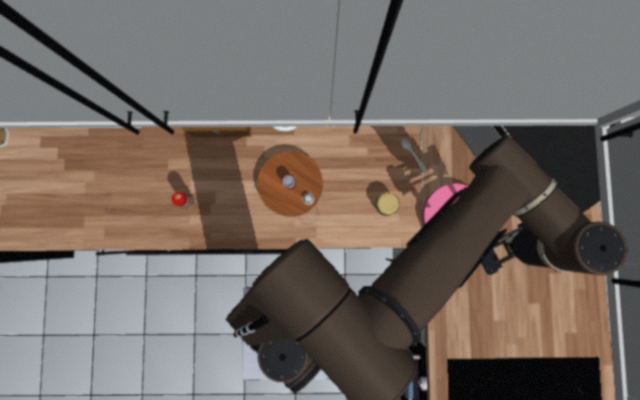

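The disc meant is the wooden one at top (289,183) and scene (286,215). The pink round at top (450,205) is the look-alike, wrong in colour. The enlarged crops show the wooden disc with the steel pin head at top (288,181) and the capsule at top (308,198). Next I refine the head position.

```bash
python3 - <<'E'
from h import *
for c in ('scene','top'):
    im=eyes.snapshot(c)
    for n in ('disc','pin'):
        for r in spotter.outline_of(c,n)[:2]:
            ys,xs=np.nonzero(r['region']);print(c,n,round(r['p'],2),r['rect'],round(xs.mean(),1),round(ys.mean(),1))
    # grey/blue head by colour: blue>=red near head
    x0,y0=(284,206) if c=='scene' else (288,181)
    s=im[y0-14:y0+15,x0-13:x0+14].astype(int);m=(s[...,0]-s[...,2]>0)&(s.sum(2)>250)
    n,l,st,ce=cv2.connectedComponentsWithStats(m.astype(np.uint8))
    for i in range(1,n):
        if st[i,4]>15:
            p=ce[i]+[x0-13,y0-14];print(c,st[i],p,at_z(c,p,.095 if c=='top' else .09))
E
python3 -m crank '[0,0,0.15,0,0,0,0.5, 0,0,0.15,0,0,0,0, 0,0,0.145,0,0,0,0, 0,0,0,0,0,0,0]'
```

```text
scene disc 0.92 [247.3, 192.2, 78.2, 63.8] 284.2 223.4
scene disc 0.87 [435.3, 126.9, 19.6, 43.6] 442.5 147.1
scene pin 0.69 [276.8, 199.9, 14.1, 14.8] 284.2 205.9
scene pin 0.27 [248.7, 191.4, 75.4, 61.8] 284.2 223.0
scene [  7   8  13  13 121] [284.04132231 205.32231405] [4.96566973e-01 1.59016280e-04 9.00000000e-02]
top disc 0.88 [421.9, 185.1, 40.5, 37.4] 438.4 199.7
top disc 0.66 [254.6, 151.8, 65.2, 67.8] 288.8 182.8
top pin 0.19 [374.1, 194.4, 25.4, 23.6] 386.9 204.2
top [ 8  9 11 11 89] [288.26966292 180.87640449] [ 0.49893787 -0.00168585  0.095     ]
clock: 1.6
tool_pos: [0.2904, -0.6093, 0.2266]
orientation: [180.0, -0.0, -180.0]
force: [-0.8, 0.3, 0.2]
opening: 0.0534
gripper_force: 0.0
```

```bash
python3 -m crank '[0,0,0,-19,55,0,0, 0,0,0,-19,55,0,0, 0,0,0,-19,55,0,0, 0,0,0,-19,55,0,0, 0,0,0,-19,55,0,0]' && python3 -m crank '[0,0,0,-19,55,0,0, 0,0,0,-19,55,0,0, 0,0,0,-19,55,0,0, 0,0,0,-19,55,0,0, 0,0,0,-19,55,0,0]' && python3 -m crank '[0,0,0,-18,58,30,0, 0,0,0,0,0,40,0, 0,0,0,0,0,40,0, 0,0,0,0,0,0,0]'
```

```text
clock: 2.22
tool_pos: [0.3859, -0.3327, 0.2268]
orientation: [-180.0, 0.0, -179.8]
force: [1.5, 0.6, -0.9]
opening: 0.0038
gripper_force: 0.0
clock: 2.85
tool_pos: [0.4809, -0.0574, 0.2271]
orientation: [180.0, 0.1, -179.8]
force: [1.0, -1.4, -0.1]
opening: 0.0004
gripper_force: 0.0
clock: 3.35
tool_pos: [0.4951, -0.0063, 0.1167]
orientation: [-179.9, -0.3, -179.8]
force: [1.1, -0.2, -0.1]
opening: 0.0003
gripper_force: 0.0
```

```bash
python3 -m crank '[0,0,0,-3,5,0,0, 0,0,0,0,0,12,0, 0,0,0,0,0,0,0]'
python3 - <<'E'
from h import *
o=get_obs();print(o['tool_pos'])
im=eyes.snapshot('scene')[150:270,220:380];cv2.imwrite('pics/c.png',cv2.resize(im,(800,600),interpolation=2))
E
```

```text
clock: 3.72
tool_pos: [0.4999, -0.0009, 0.1068]
orientation: [180.0, -0.0, 180.0]
force: [0.6, 0.9, -0.4]
opening: 0.0005
gripper_force: 0.0
[ 0.4999213  -0.00092144  0.10678717]
```

View pics/c.png

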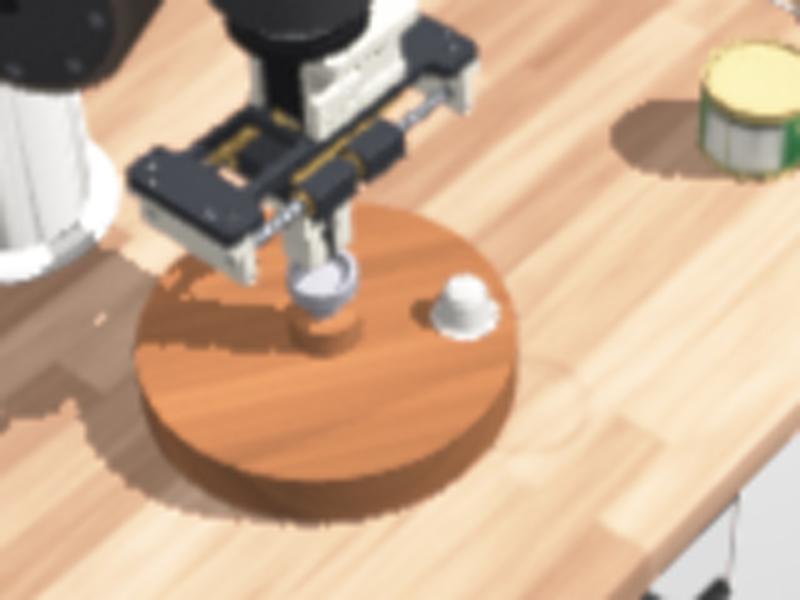

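The crop shows the closed fingertips (about 325,262) just above the dish (about 322,280), lined up. The capsule is well clear at (465,310).

```bash
python3 -m crank '[0,0,0,1,0,8,0, 0,0,0,0,0,7,0, 0,0,0,0,0,0,0]';python3 -m crank '[0,0,0,0,0,3,0, 0,0,0,0,0,0,0]';python3 -m crank '[0,0,0,0,0,1.5,0, 0,0,0,0,0,0,0]'
```

```text
clock: 4.15
tool_pos: [0.5004, -0.0007, 0.0925]
orientation: [-180.0, 0.1, -180.0]
force: [-0.7, -0.1, 7.0]
opening: 0.0008
gripper_force: 4.4
clock: 4.4
tool_pos: [0.5026, -0.0004, 0.0916]
orientation: [180.0, 0.4, -179.9]
force: [-0.3, -0.3, 21.6]
opening: 0.0003
gripper_force: 11.2
clock: 4.65
tool_pos: [0.5038, 0.0002, 0.0911]
orientation: [179.9, 0.5, -179.9]
force: [-0.4, 1.3, 24.8]
opening: 0.0003
gripper_force: 16.6
```

```bash
python3 -m crank '[0,0,0,0,0,-3,0, 0,0,0,0,0,-2.5,0, 0,0,0,0,0,0,0]'
python3 - <<'E'
from h import *
im=eyes.snapshot('scene')
for r in spotter.outline_of('scene','pin')[:2]:
    ys,xs=np.nonzero(r['region']);print(r['p'],r['rect'],xs.mean(),ys.mean())
im=im[180:225,255:315];cv2.imwrite('pics/d.png',cv2.resize(im,(800,600),interpolation=2))
m=eyes.camera_model('scene');T=np.linalg.inv(m['extrinsics']);K=np.array([[m['fx'],0,m['cx']],[0,m['fy'],m['cy']],[0,0,1]])
t=get_obs()['tool_pos']
for P in (t,[.498,-.001,.087],[.498,-.001,.095]):
    p=cv2.projectPoints(np.array([P],float),cv2.Rodrigues(T[:3,:3])[0],T[:3,3],K,np.array(m['D'],float))[0][0,0]
    print(P,p,(p-[255,180])*800/60)
E
```

```text
clock: 5.03
tool_pos: [0.4992, -0.0009, 0.0929]
orientation: [180.0, 0.0, 180.0]
force: [-1.1, 0.1, 3.4]
opening: 0.0004
gripper_force: 1.8
[ 0.49931759 -0.00087074  0.09282414] [283.5085827  203.96446582] [380.11443607 319.52621095]
[0.498, -0.001, 0.087] [284.01128813 205.61461133] [386.81717501 341.52815105]
[0.498, -0.001, 0.095] [283.83919474 203.60265958] [384.52259656 314.7021278 ]
```

View pics/d.png

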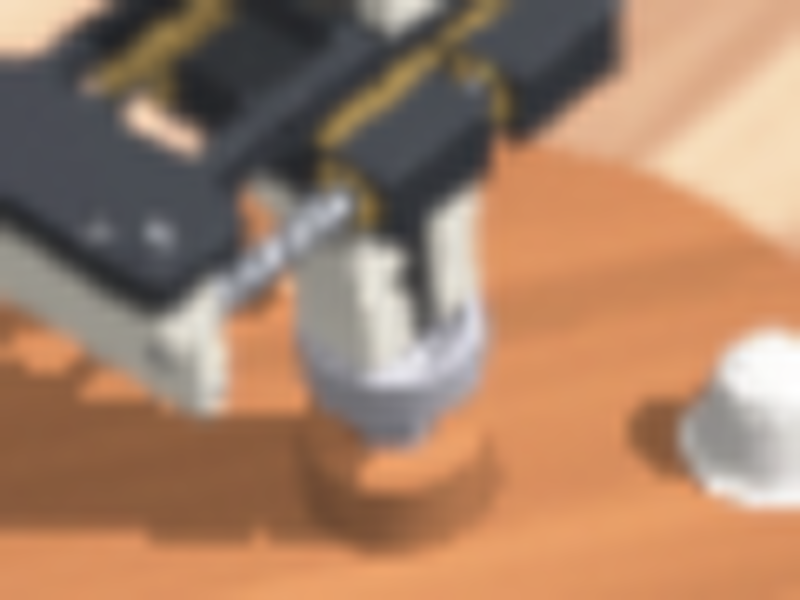

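The crop shows the fingers crowding the left, far (+X) side of the dish, with a bright gap at the front right (about 440,350). I'll lift 4 mm, shift −X and retry.

```bash
python3 -m crank '[0,0,0,0,0,-4,0, 0,0,0,3.5,0,0,0, 0,0,0,0,0,0,0]';python3 -m crank '[0,0,0,0,0,4,0, 0,0,0,0,0,2,0, 0,0,0,0,0,0,0]';python3 -m crank '[0,0,0,0,0,1.5,0, 0,0,0,0,0,0,0]'
```

```text
clock: 5.5
tool_pos: [0.495, -0.0009, 0.0966]
orientation: [-180.0, -0.0, 180.0]
force: [0.6, -0.0, -0.7]
opening: 0.0003
gripper_force: 0.0
clock: 5.88
tool_pos: [0.4967, -0.0007, 0.092]
orientation: [-180.0, 0.1, -180.0]
force: [-2.6, 0.2, 11.6]
opening: 0.0004
gripper_force: 7.2
clock: 6.12
tool_pos: [0.4977, -0.0005, 0.0916]
orientation: [180.0, 0.2, -179.9]
force: [-4.0, 1.3, 20.9]
opening: 0.0003
gripper_force: 11.6
```

Contact is at the same height again, so the dish fit is too tight for this accuracy. I'll hold the head by its outside instead.

```bash
python3 -m crank '[0,0,0,-2,0,-15,0, 0,0,0,0,0,0,1, 0,0,0,0,0,0,1, 0,0,0,0,0,0,1, 0,0,0,0,0,0,1]';python3 -m crank '[0,0,0,0,0,0,1, 0,0,0,0,0,0,1, 0,0,0,0,0,15,1, 0,0,0,0,0,15,1, 0,0,0,0,0,0,1]'
python3 - <<'E'
from h import *
im=eyes.snapshot('scene')
im=im[165:240,240:340];cv2.imwrite('pics/e.png',cv2.resize(im,(800,600),interpolation=2))
E
```

```text
clock: 6.75
tool_pos: [0.4974, -0.0009, 0.1039]
orientation: [-180.0, -0.0, 180.0]
force: [0.2, 0.6, -0.3]
opening: 0.0351
gripper_force: 0.0
clock: 7.38
tool_pos: [0.4963, -0.0013, 0.0726]
orientation: [-179.9, -0.2, 180.0]
force: [-0.1, -0.3, 0.4]
opening: 0.0844
gripper_force: 0.0
```

View pics/e.png

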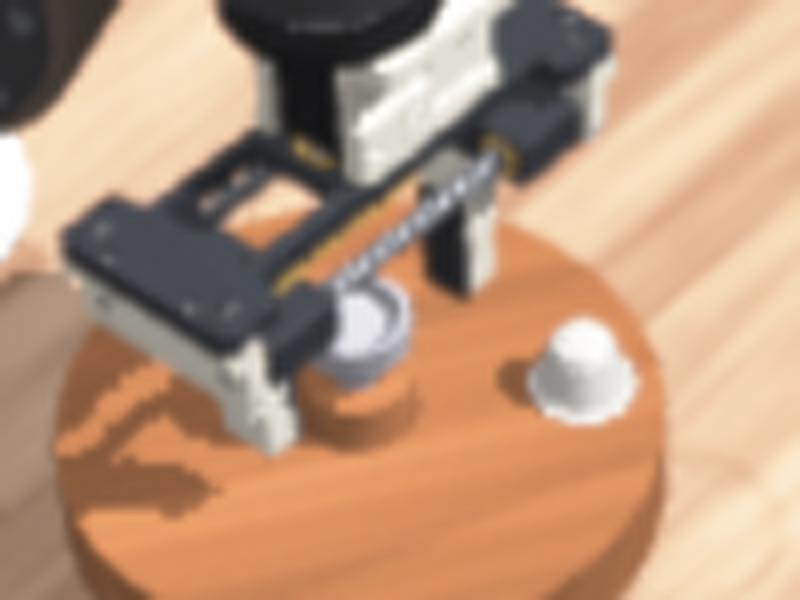

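The crop shows the fingers at (270,440) and (470,280) straddling the steel head at (355,325), with the capsule at (582,370) untouched. Closing now.

```bash
python3 -m crank '[0,0,0,0,0,0,0.3, 0,0,0,0,0,0,0.3, 0,0,0,0,0,0,0, 0,0,0,0,0,0,0, 0,0,0,0,0,0,0]';python3 -m crank '[0,0,0,0,0,0,0, 0,0,0,0,0,0,0]';python3 -m crank '[0,0,0,-2,0,0,0, 0,0,0,-2,0,0,0, 0,0,0,0,0,0,0]'
```

```text
clock: 8.05
tool_pos: [0.4977, -0.0008, 0.0745]
orientation: [180.0, 0.0, 180.0]
force: [0.3, -0.2, 0.3]
opening: 0.0432
gripper_force: 0.0
clock: 8.3
tool_pos: [0.4977, -0.0009, 0.0744]
orientation: [-180.0, 0.0, 180.0]
force: [-0.5, -1.0, 0.6]
opening: 0.04
gripper_force: 30.0
clock: 8.68
tool_pos: [0.5018, -0.0009, 0.0745]
orientation: [-180.0, 0.0, 180.0]
force: [-1.3, -0.9, 3.8]
opening: 0.0399
gripper_force: 30.0
```

```bash
for i in 1; do python3 -m crank '[0,0,0,-2,0,0.3,0, 0,0,0,0,0,0,0]';python3 -m crank '[0,0,0,-2,0,0,0, 0,0,0,0,0,0,0]';python3 -m crank '[0,0,0,-2,0,0,0, 0,0,0,0,0,0,0]'; done
```

```text
clock: 8.93
tool_pos: [0.504, -0.0009, 0.0744]
orientation: [-180.0, 0.0, -180.0]
force: [-1.6, -1.1, 5.1]
opening: 0.0401
gripper_force: 30.0
clock: 9.18
tool_pos: [0.506, -0.0009, 0.0744]
orientation: [-180.0, 0.0, -180.0]
force: [-1.2, -1.1, 5.6]
opening: 0.0399
gripper_force: 30.0
clock: 9.43
tool_pos: [0.5078, -0.0009, 0.0744]
orientation: [-180.0, 0.0, 180.0]
force: [-1.9, -0.6, 4.8]
opening: 0.04
gripper_force: 30.0
```

Sliding freely. Continue +X to the stop.

```bash
python3 -m crank '[0,0,0,-2,0,0,0, 0,0,0,0,0,0,0]';python3 -m crank '[0,0,0,-2,0,0,0, 0,0,0,0,0,0,0]';python3 -m crank '[0,0,0,-2,0,0,0, 0,0,0,0,0,0,0]'
```

```text
clock: 9.68
tool_pos: [0.5097, -0.0008, 0.0744]
orientation: [180.0, 0.0, 180.0]
force: [-1.4, 0.3, 6.0]
opening: 0.0396
gripper_force: 30.0
clock: 9.93
tool_pos: [0.5118, -0.0008, 0.0743]
orientation: [180.0, 0.0, 180.0]
force: [-2.0, 0.6, 6.0]
opening: 0.0403
gripper_force: 30.0
clock: 10.18
tool_pos: [0.5132, -0.0009, 0.0743]
orientation: [-180.0, -0.0, 180.0]
force: [-4.0, 0.3, 7.5]
opening: 0.0397
gripper_force: 30.0
```

```bash
python3 -m crank '[0,0,0,-1,0,0,0, 0,0,0,0,0,0,0]';python3 -m crank '[0,0,0,3,0,0,0, 0,0,0,0,0,0,0]'
```

```text
clock: 10.42
tool_pos: [0.5136, -0.001, 0.0742]
orientation: [-180.0, -0.1, 180.0]
force: [-6.0, 0.9, 9.9]
opening: 0.0398
gripper_force: 30.0
clock: 10.68
tool_pos: [0.512, -0.0007, 0.0744]
orientation: [180.0, 0.1, -180.0]
force: [-0.6, 0.3, 5.2]
opening: 0.04
gripper_force: 30.0
```

Stop found at X≈.5128, so the socket lies at about X .501 with Y offset ±7 to 12 mm. Go to X=.501 and sweep Y.

```bash
python3 -m crank '[0,0,0,5.5,0,0,0, 0,0,0,5.5,0,0,0, 0,0,0,0,2,0,0, 0,0,0,0,2,0,0, 0,0,0,0,0,0,0]';python3 -m crank '[0,0,0,0,2,0,0, 0,0,0,0,0,0,0]';python3 -m crank '[0,0,0,0,2,0,0, 0,0,0,0,0,0,0]'
```

```text
clock: 11.3
tool_pos: [0.5005, 0.0031, 0.0742]
orientation: [-180.0, -0.0, -180.0]
force: [0.2, -0.5, 6.3]
opening: 0.04
gripper_force: 30.0
clock: 11.55
tool_pos: [0.5005, 0.0051, 0.0742]
orientation: [-180.0, -0.0, 180.0]
force: [0.1, -0.5, 5.8]
opening: 0.0397
gripper_force: 30.0
clock: 11.8
tool_pos: [0.5006, 0.007, 0.0742]
orientation: [-180.0, -0.0, 180.0]
force: [0.2, -1.7, 6.6]
opening: 0.04
gripper_force: 30.0
```

```bash
python3 -m crank '[0,0,0,0,1.5,0.2,0, 0,0,0,0,0,0,0]';python3 -m crank '[0,0,0,0,1.5,0,0, 0,0,0,0,0,0,0]';python3 -m crank '[0,0,0,0,1.5,0,0, 0,0,0,0,0,0,0]'
```

```text
clock: 12.05
tool_pos: [0.5008, 0.0085, 0.0742]
orientation: [-180.0, -0.0, -180.0]
force: [-0.4, -1.9, 8.0]
opening: 0.0399
gripper_force: 30.0
clock: 12.3
tool_pos: [0.5008, 0.01, 0.0742]
orientation: [-180.0, 0.0, -180.0]
force: [0.1, -1.1, 9.0]
opening: 0.0397
gripper_force: 30.0
clock: 12.55
tool_pos: [0.5008, 0.0115, 0.0743]
orientation: [-180.0, 0.0, -180.0]
force: [0.1, -1.8, 8.2]
opening: 0.0399
gripper_force: 30.0
```

```bash
python3 -m crank '[0,0,0,0,1.5,0,0, 0,0,0,0,0,0,0]';python3 -m crank '[0,0,0,0,1.5,0,0, 0,0,0,0,0,0,0]';python3 -m crank '[0,0,0,0,1.5,0,0, 0,0,0,0,0,0,0]'
```

```text
clock: 12.8
tool_pos: [0.5008, 0.013, 0.0743]
orientation: [-180.0, 0.0, -180.0]
force: [0.2, -1.5, 8.8]
opening: 0.04
gripper_force: 30.0
clock: 13.05
tool_pos: [0.5009, 0.0145, 0.0743]
orientation: [-180.0, 0.0, -180.0]
force: [0.3, -3.1, 8.2]
opening: 0.0399
gripper_force: 30.0
clock: 13.3
tool_pos: [0.5008, 0.016, 0.0743]
orientation: [-180.0, 0.0, -180.0]
force: [0.2, -2.7, 8.1]
opening: 0.04
gripper_force: 30.0
```

```bash
python3 -m crank '[0,0,0,0,1.5,0,0, 0,0,0,0,0,0,0]';python3 -m crank '[0,0,0,0,1.5,0,0, 0,0,0,0,0,0,0]';python3 -m crank '[0,0,0,0,1.5,0,0, 0,0,0,0,0,0,0]'
python3 - <<'E'
from h import *
print(get_obs()['tool_pos'])
im=eyes.snapshot('scene')
for r in spotter.outline_of('scene','disc')[:2]:
    ys,xs=np.nonzero(r['region']);print(r['p'],r['rect'],xs.mean(),ys.mean())
im=im[175:265,230:350];cv2.imwrite('pics/f.png',cv2.resize(im,(800,600),interpolation=2))
E
```

```text
clock: 13.55
tool_pos: [0.5009, 0.0175, 0.0743]
orientation: [-180.0, 0.0, -180.0]
force: [0.6, -2.3, 7.7]
opening: 0.0401
gripper_force: 30.0
clock: 13.8
tool_pos: [0.5006, 0.0186, 0.0743]
orientation: [-179.9, -0.0, -180.0]
force: [0.5, -3.2, 9.1]
opening: 0.0395
gripper_force: 30.0
clock: 14.05
tool_pos: [0.5002, 0.0192, 0.0742]
orientation: [-179.9, -0.1, -180.0]
force: [0.9, -8.8, 10.0]
opening: 0.0398
gripper_force: 30.0
[0.50015425 0.01920598 0.07421757]
0.77 [242.0, 195.6, 79.3, 62.8] 281.4880568108457 231.04002582311168
```

View pics/f.png

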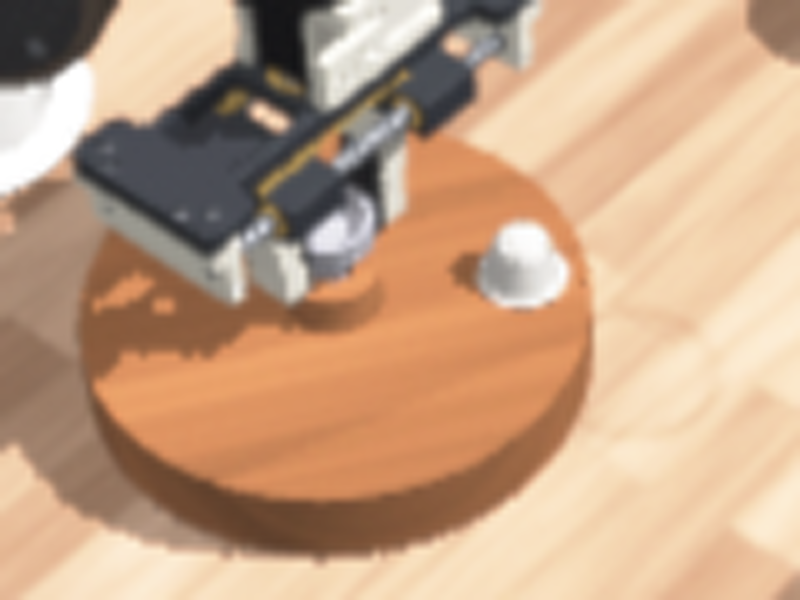

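```bash
python3 -m crank '[0,0,0,0,-4,0,0, 0,0,0,3.5,-4,0,0, 0,0,0,0,-3,0,0, 0,0,0,0,0,0,0]';python3 -m crank '[0,0,0,0,-2,0,0, 0,0,0,0,0,0,0]';python3 -m crank '[0,0,0,0,-2,0,0, 0,0,0,0,0,0,0]';python3 -m crank '[0,0,0,0,-2,0,0, 0,0,0,0,0,0,0]';python3 -m crank '[0,0,0,0,-2,0,0, 0,0,0,0,0,0,0]'
```

```text
clock: 14.65
tool_pos: [0.4976, 0.01, 0.0742]
orientation: [180.0, 0.0, 180.0]
force: [0.1, 0.3, 7.3]
opening: 0.0394
gripper_force: 30.0
clock: 14.9
tool_pos: [0.4975, 0.0081, 0.0741]
orientation: [180.0, 0.0, 180.0]
force: [0.0, 2.4, 6.1]
opening: 0.0404
gripper_force: 30.0
clock: 15.15
tool_pos: [0.4974, 0.0061, 0.074]
orientation: [180.0, 0.0, 180.0]
force: [0.3, 1.5, 5.9]
opening: 0.0401
gripper_force: 30.0
clock: 15.4
tool_pos: [0.4973, 0.0041, 0.074]
orientation: [180.0, 0.0, 180.0]
force: [0.6, 1.9, 5.0]
opening: 0.0397
gripper_force: 30.0
clock: 15.65
tool_pos: [0.4973, 0.0021, 0.074]
orientation: [180.0, 0.0, 180.0]
force: [-0.7, 1.9, 5.3]
opening: 0.0403
gripper_force: 30.0
```

```bash
python3 -m crank '[0,0,0,0,-2,0,0, 0,0,0,0,0,0,0]';python3 -m crank '[0,0,0,0,-2,0,0, 0,0,0,0,0,0,0]';python3 -m crank '[0,0,0,0,-2,0,0, 0,0,0,0,0,0,0]';python3 -m crank '[0,0,0,0,-2,0,0, 0,0,0,0,0,0,0]';python3 -m crank '[0,0,0,0,-2,0,0, 0,0,0,0,0,0,0]'
```

```text
clock: 15.9
tool_pos: [0.4974, 0.0001, 0.074]
orientation: [180.0, 0.0, 180.0]
force: [-0.4, 1.2, 6.3]
opening: 0.0399
gripper_force: 30.0
clock: 16.15
tool_pos: [0.4975, -0.0018, 0.0741]
orientation: [180.0, 0.0, 180.0]
force: [-0.2, 1.2, 6.6]
opening: 0.04
gripper_force: 30.0
clock: 16.4
tool_pos: [0.4976, -0.0038, 0.0742]
orientation: [180.0, 0.0, 180.0]
force: [0.3, 1.9, 5.3]
opening: 0.0401
gripper_force: 30.0
clock: 16.65
tool_pos: [0.4977, -0.0058, 0.0742]
orientation: [180.0, 0.1, 180.0]
force: [0.5, 2.0, 7.0]
opening: 0.0399
gripper_force: 30.0
clock: 16.9
tool_pos: [0.4978, -0.0078, 0.0742]
orientation: [180.0, 0.1, -180.0]
force: [-0.6, 0.9, 7.3]
opening: 0.0398
gripper_force: 30.0
```

```bash
python3 -m crank '[0,0,0,0,-2,0,0, 0,0,0,0,0,0,0]';python3 -m crank '[0,0,0,0,-2,0,0, 0,0,0,0,0,0,0]';python3 -m crank '[0,0,0,0,-2,0,0, 0,0,0,0,0,0,0]'
```

```text
clock: 17.15
tool_pos: [0.4978, -0.0098, 0.0743]
orientation: [180.0, 0.1, -180.0]
force: [1.2, 1.3, 7.8]
opening: 0.0396
gripper_force: 30.0
clock: 17.4
tool_pos: [0.4978, -0.0118, 0.0743]
orientation: [180.0, 0.1, 180.0]
force: [-0.0, 1.5, 7.2]
opening: 0.04
gripper_force: 30.0
clock: 17.65
tool_pos: [0.4978, -0.0138, 0.0743]
orientation: [180.0, 0.1, 180.0]
force: [-0.1, 2.4, 7.2]
opening: 0.04
gripper_force: 30.0
```

```bash
python3 -m crank '[0,0,0,0,-2,0,0, 0,0,0,0,0,0,0]';python3 -m crank '[0,0,0,0,-2,0,0, 0,0,0,0,0,0,0]'
python3 - <<'E'
from h import *
print(get_obs()['tool_pos'])
im=eyes.snapshot('scene')
for r in spotter.outline_of('scene','disc')[:2]:
    ys,xs=np.nonzero(r['region']);print(r['p'],r['rect'],xs.mean(),ys.mean())
im=im[175:265,230:350];cv2.imwrite('pics/g.png',cv2.resize(im,(800,600),interpolation=2))
E
```

```text
clock: 17.9
tool_pos: [0.4985, -0.0147, 0.0743]
orientation: [179.9, 0.2, 180.0]
force: [-0.2, 6.3, 6.1]
opening: 0.0398
gripper_force: 30.0
clock: 18.15
tool_pos: [0.4989, -0.016, 0.0744]
orientation: [179.8, 0.2, 180.0]
force: [0.7, 10.5, 5.1]
opening: 0.04
gripper_force: 30.0
[ 0.49893883 -0.01603288  0.07443027]
0.59 [251.4, 189.8, 74.6, 61.1] 288.91276252019384 224.86978998384492
```

View pics/g.png

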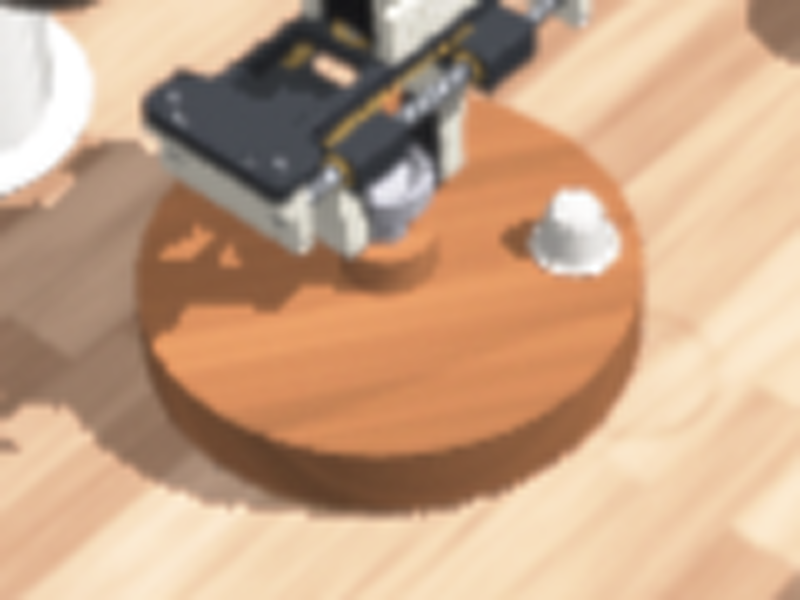

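Y-stops at about +.0187 and −.0143 put the socket at Y≈.0022. A small dip and −X pull there suggest it lies further −X. I'll go to that Y and step −X.

```bash
python3 -m crank '[0,0,0,0,5,0,0, 0,0,0,0,5,0,0, 0,0,0,0,5,0,0, 0,0,0,0,4.5,0,0, 0,0,0,0,0,0,0]';python3 -m crank '[0,0,0,1.2,0,0,0, 0,0,0,0,0,0,0]';python3 -m crank '[0,0,0,1.2,0,0,0, 0,0,0,0,0,0,0]';python3 -m crank '[0,0,0,1.2,0,0,0, 0,0,0,0,0,0,0]'
```

```text
clock: 18.88
tool_pos: [0.497, 0.0014, 0.0739]
orientation: [-180.0, -0.0, -180.0]
force: [0.1, 0.3, 5.5]
opening: 0.0397
gripper_force: 30.0
clock: 19.12
tool_pos: [0.4959, 0.0014, 0.0739]
orientation: [180.0, 0.0, 180.0]
force: [-0.4, 1.8, 4.5]
opening: 0.0402
gripper_force: 30.0
clock: 19.38
tool_pos: [0.4946, 0.0012, 0.0738]
orientation: [180.0, -0.0, 180.0]
force: [0.7, 0.8, 3.1]
opening: 0.0393
gripper_force: 30.0
clock: 19.62
tool_pos: [0.4933, 0.0011, 0.0737]
orientation: [-180.0, -0.0, 180.0]
force: [1.1, 0.5, 0.3]
opening: 0.0402
gripper_force: 30.0
```

The vertical force has vanished, so the pin is over the socket. Press down.

```bash
python3 -m crank '[0,0,0,0,0,2,0, 0,0,0,0,0,0,0]';python3 -m crank '[0,0,0,0.5,0,2,0, 0,0,0,0,0,0,0]'
```

```text
clock: 19.88
tool_pos: [0.4941, 0.0012, 0.0728]
orientation: [-180.0, 0.1, -180.0]
force: [-2.4, 0.8, 11.7]
opening: 0.0398
gripper_force: 30.0
clock: 20.12
tool_pos: [0.4944, 0.0014, 0.0718]
orientation: [180.0, 0.2, -179.9]
force: [-2.1, 1.6, 19.8]
opening: 0.0396
gripper_force: 30.0
```

```bash
python3 -m crank '[0,0,0,1,0,-2,0, 0,0,0,0,0,0,0]';python3 -m crank '[0,0,0,1.2,0,0,0, 0,0,0,0,0,0,0]';python3 -m crank '[0,0,0,1.2,0,0,0, 0,0,0,0,0,0,0]'
```

```text
clock: 20.38
tool_pos: [0.4915, 0.001, 0.0716]
orientation: [-180.0, -0.0, 180.0]
force: [1.5, -0.3, -2.5]
opening: 0.0398
gripper_force: 30.0
clock: 20.62
tool_pos: [0.4901, 0.001, 0.0713]
orientation: [-180.0, -0.1, 180.0]
force: [0.9, -0.9, -2.6]
opening: 0.0398
gripper_force: 30.0
clock: 20.88
tool_pos: [0.4893, 0.0011, 0.0717]
orientation: [-180.0, -0.0, 180.0]
force: [-0.2, 0.9, -1.7]
opening: 0.0398
gripper_force: 30.0
```

Fz = −2.5 N equals the pin's weight, so the pin now hangs free. Push down again.

```bash
python3 -m crank '[0,0,0,0,0,2,0, 0,0,0,0,0,0,0]';python3 -m crank '[0,0,0,0,0,2,0, 0,0,0,0,0,0,0]'
```

```text
clock: 21.12
tool_pos: [0.4895, 0.0011, 0.0697]
orientation: [-180.0, -0.0, 180.0]
force: [1.4, -0.7, -2.4]
opening: 0.0401
gripper_force: 30.0
clock: 21.38
tool_pos: [0.4896, 0.0011, 0.0677]
orientation: [-180.0, -0.0, 180.0]
force: [0.3, 1.6, -2.1]
opening: 0.0395
gripper_force: 30.0
```

Free descent: it's in the socket. Continue down to the bush and press home.

```bash
python3 -m crank '[0,0,0,0,0,2,0, 0,0,0,0,0,2,0, 0,0,0,0,0,0,0]';python3 -m crank '[0,0,0,0,0,2,0, 0,0,0,0,0,2,0, 0,0,0,0,0,0,0]';python3 -m crank '[0,0,0,0,0,2,0, 0,0,0,0,0,2,0, 0,0,0,0,0,0,0]'
```

```text
clock: 21.75
tool_pos: [0.4902, 0.0012, 0.0643]
orientation: [-180.0, 0.1, -180.0]
force: [-0.3, -0.9, 3.2]
opening: 0.0401
gripper_force: 30.0
clock: 22.12
tool_pos: [0.4907, 0.0013, 0.061]
orientation: [180.0, 0.1, -180.0]
force: [-0.9, 0.1, 10.4]
opening: 0.04
gripper_force: 33.7
clock: 22.5
tool_pos: [0.4915, 0.0016, 0.0575]
orientation: [180.0, 0.2, -179.9]
force: [-0.4, -0.5, 12.3]
opening: 0.0401
gripper_force: 30.0
```

```bash
python3 -m crank '[0,0,0,0,0,2,0, 0,0,0,0,0,0,0]';python3 -m crank '[0,0,0,0,0,2,0, 0,0,0,0,0,0,0]';python3 -m crank '[0,0,0,0,0,2,0, 0,0,0,0,0,0,0]'
```

```text
clock: 22.75
tool_pos: [0.4918, 0.0016, 0.0557]
orientation: [180.0, 0.2, -179.9]
force: [0.2, -1.0, 15.1]
opening: 0.0402
gripper_force: 30.0
clock: 23.0
tool_pos: [0.4921, 0.0016, 0.0542]
orientation: [180.0, 0.3, -179.9]
force: [-0.8, -0.4, 19.3]
opening: 0.0402
gripper_force: 30.0
clock: 23.25
tool_pos: [0.4926, 0.0016, 0.0526]
orientation: [180.0, 0.3, -179.9]
force: [-0.3, -2.5, 21.6]
opening: 0.04
gripper_force: 30.0
```

```bash
python3 -m crank '[0,0,0,1.5,0,-3,0, 0,0,0,0,0,0,0.75, 0,0,0,0,0,0,0.75, 0,0,0,0,0,0,0.75, 0,0,0,0,0,0,0.75]';python3 -m crank '[0,0,0,0,0,-25,0.75, 0,0,0,0,0,-25,0, 0,0,0,0,0,0,0, 0,0,0,0,0,0,0, 0,0,0,0,0,0,0]';python3 - <<'E'
from h import *
im=eyes.snapshot('scene')
x0,y0=284,210
s=im[y0-20:y0+20,x0-20:x0+21].astype(int);m=(s[...,0]-s[...,2]>0)&(s.sum(2)>250)
n,l,st,ce=cv2.connectedComponentsWithStats(m.astype(np.uint8))
for i in range(1,n):
    if st[i,4]>15:
        p=ce[i]+[x0-20,y0-20];print(st[i],p,at_z('scene',p,.073))
for r in spotter.outline_of('scene','pin')[:2]: print(r['p'],r['rect'])
im=im[165:255,230:350];cv2.imwrite('pics/i.png',cv2.resize(im,(800,600),interpolation=2))
E
```

```text
clock: 23.88
tool_pos: [0.4878, 0.001, 0.0527]
orientation: [-180.0, -0.0, 180.0]
force: [0.4, -0.0, -0.7]
opening: 0.0651
gripper_force: 0.0
clock: 24.5
tool_pos: [0.4876, 0.001, 0.1021]
orientation: [-180.0, -0.1, 180.0]
force: [0.1, -0.7, 0.4]
opening: 0.031
gripper_force: 0.0
[ 7  7  9  6 22] [275.68181818 199.63636364] [ 0.54305407 -0.01309474  0.073     ]
[16 17 12 10 93] [285.96774194 211.97849462] [0.48674076 0.00432066 0.073     ]
0.63 [278.9, 203.8, 15.1, 15.8]
```

View pics/i.png

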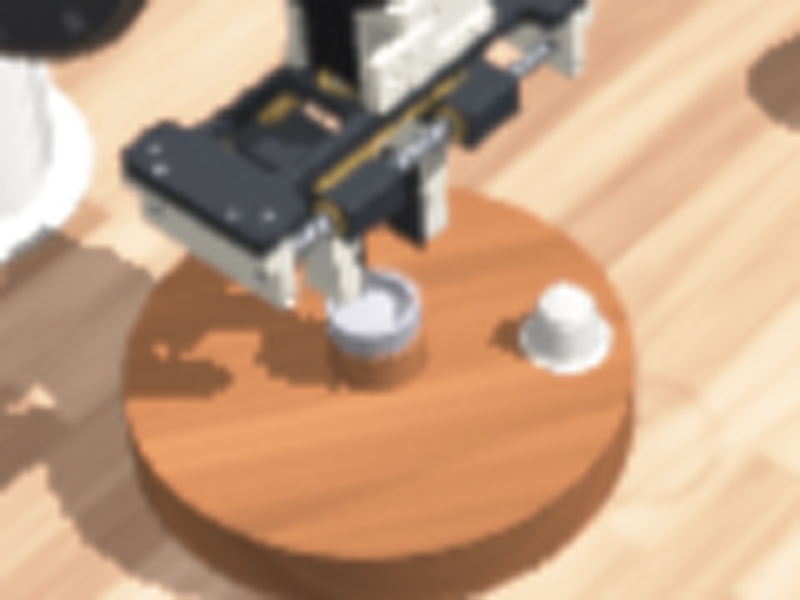

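The head sits on the hub (370,315) with no visible gap, and the capsule at (563,330) is upright. To make sure, I'll press on the head with closed fingers. Contact should come at about .0736 if it is home.

```bash
python3 -m crank '[0,0,0,0,0,12,0, 0,0,0,0,0,10,0, 0,0,0,0,0,0,0]';python3 -m crank '[0,0,0,0,0,4,0, 0,0,0,0,0,0,0]';python3 -m crank '[0,0,0,0,0,2,0, 0,0,0,0,0,0,0]';python3 -m crank '[0,0,0,0,0,1.5,0, 0,0,0,0,0,0,0]';python3 -m crank '[0,0,0,0,0,1.5,0, 0,0,0,0,0,0,0]'
```

```text
clock: 24.98
tool_pos: [0.4873, 0.0008, 0.0795]
orientation: [-179.9, -0.1, 180.0]
force: [-0.0, -0.6, 0.2]
opening: 0.0009
gripper_force: 0.0
clock: 25.22
tool_pos: [0.4881, 0.0011, 0.0767]
orientation: [-180.0, -0.0, 180.0]
force: [0.1, -0.4, 0.6]
opening: 0.0003
gripper_force: 0.0
clock: 25.48
tool_pos: [0.4884, 0.0012, 0.0751]
orientation: [180.0, 0.0, 180.0]
force: [-0.4, 0.6, 2.1]
opening: 0.0005
gripper_force: 0.6
clock: 25.72
tool_pos: [0.4887, 0.0012, 0.0742]
orientation: [-180.0, 0.1, -180.0]
force: [-1.3, 0.2, 7.6]
opening: 0.0006
gripper_force: 4.0
clock: 25.98
tool_pos: [0.4892, 0.0011, 0.0735]
orientation: [-180.0, 0.1, -180.0]
force: [-2.5, -0.6, 17.4]
opening: 0.0001
gripper_force: 7.9
```

```bash
python3 -m crank '[0,0,0,0,0,1.5,0, 0,0,0,0,0,0,0]';python3 -m crank '[0,0,0,0,0,1,0, 0,0,0,0,0,0,0, 0,0,0,0,0,0,0]';python3 -m crank '[0,0,0,0,0,-6,0, 0,0,0,0,0,0,0]';python3 -m crank '[0,0,0,0,0,2.5,0, 0,0,0,0,0,0,0]'
```

```text
clock: 26.22
tool_pos: [0.4897, 0.001, 0.073]
orientation: [-180.0, 0.2, -179.9]
force: [-4.7, -1.5, 25.6]
opening: 0.0006
gripper_force: 12.4
clock: 26.6
tool_pos: [0.49, 0.001, 0.0727]
orientation: [-180.0, 0.2, -179.9]
force: [-7.3, -0.8, 32.5]
opening: 0.0003
gripper_force: 15.8
clock: 26.85
tool_pos: [0.4883, 0.0013, 0.0757]
orientation: [180.0, 0.0, 180.0]
force: [0.0, -0.0, -0.5]
opening: 0.0003
gripper_force: 0.0
clock: 27.1
tool_pos: [0.4888, 0.0011, 0.0737]
orientation: [-180.0, 0.1, -180.0]
force: [-2.3, -0.5, 15.5]
opening: 0.0004
gripper_force: 7.6
```

At 33 N it sank no further, so it is seated. Retreat and check.

```bash
python3 -m crank '[0,0,0,0,0,-20,0, 0,0,0,0,0,-50,0, 0,0,0,0,0,-50,0, 0,0,0,0,0,0,0, 0,0,0,0,0,0,0]'
python3 - <<'E'
from h import *
im=eyes.snapshot('scene')
for n,z in (('dish',.068),('hub',.062),('disc',.042),('capsule',.042),('jar',0),('tin',0)):
    for r in spotter.place_of('scene',n)[:1]: print(n,round(r['p'],2),np.round(r['location'],1),np.round(at_z('scene',r['location'],z),4))
im=im[180:270,230:350];cv2.imwrite('pics/j.png',cv2.resize(im,(800,600),interpolation=2))
E
```

```text
clock: 27.72
tool_pos: [0.4875, 0.0011, 0.192]
orientation: [180.0, -0.1, 180.0]
force: [0.9, -0.2, -0.3]
opening: 0.0005
gripper_force: 0.0
dish 0.64 [286.3 212.1] [0.4892 0.0007 0.068 ]
hub 0.77 [286.7 213.3] [ 0.4893 -0.0005  0.062 ]
disc 0.71 [284.  216.7] [0.4999 0.001  0.042 ]
capsule 0.58 [315.1 212.4] [ 0.4419 -0.0686  0.042 ]
jar 0.86 [206.4 319.7] [0.44   0.3513 0.    ]
tin 0.58 [369.3 177.2] [ 0.4337 -0.3316  0.    ]
```

View pics/j.png

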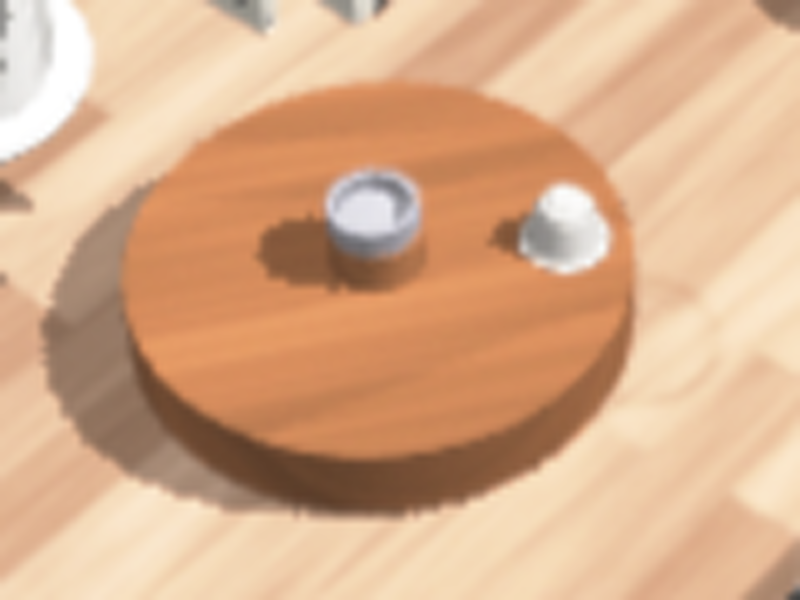

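The head (373,215) sits squarely on the hub, the disc lies flat, the capsule (563,228) stands, and the gripper is clear.

```bash
python3 -c "from plant import ctrl; print(ctrl.close_job())"
```

```text
the job is handed in; nothing more can be done
None
```

The pin found the hidden socket and is pressed home on the hub (no further sink at 33 N), the disc lies flat, the capsule is upright, and the gripper is clear. The jar and tin were never touched, and I handed the job in after about 28 s on the robot's clock.

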